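# Ready a sample tube over the vortex mixer

## Task

Get the red-capped sample tube ready for mixing: turn the mixer's speed dial until its white pointer line is at the green mark on the scale, then take the red-capped tube out of the rack, carry it over the tops of the reagent bottles, and hold it upright and still, lined up over the middle of the mixer's black rubber cup with its lower end about 1 cm above the cup's rim. The tube must not touch the mixer, because a touch on the cup starts it, and nothing else may be knocked over or pushed away. Finish while still gripping the tube there: do not lower it or let it go.

Things in the scene. Friction and masses are not known exactly. Their poses are not given: they have to be found in the camera images.
- mixer: Vortex mixer fixed to the bench, white with a blue foot: 224 x 144 mm on plan. Origin on the bench under its centre, z up, its x axis points from the dial to the cup. Its front half (-x) is a flat control deck 70 mm above the bench; its rear half, from 16 mm ahead of the origin (+x), is the motor housing, 104 mm high (109 mm with its collar), that carries the rubber cup. It stays put.
- cup_mouth (a point): Centre of the round mouth of the mixer's black rubber cup, in the plane of its rim, 140 mm above the bench and 60 mm from the mixer's origin along its +x. The cup is 50 mm across, its mouth 38 mm across and about 9 mm deep. z up.
- dial (a joint): Angle (rad) of the speed dial, a black pointer knob on the deck, 55 mm from the mixer's origin along the mixer's -x, with an upright axis. 0 when its pointer points along the mixer's +x (to the cup); grows clockwise seen from above; stops at -2.36 and 2.36. It turns with light friction (0.04 N m) and stays where it is left.
- dial_grip (a point): Point on the dial's axis at the height to grip it, 23 mm above the deck (93 mm above the bench). Its x axis points along the pointer (turns with the dial), z up. The grip is an upright bar 44 mm long (along this x), 12 mm thick, its top 9.5 mm above this point, standing on a round skirt 46 mm across whose top is 15 mm below this point. A white line on top, from the middle to one end, is the pointer. The wall of the motor housing is 71 mm from the axis.
- dial_pointer (a point): The pointing end of the dial's bar, at grip height, 22 mm from the axis.
- speed_mark: The green mark, a flat bright green sticker 18 x 9 mm on the dial's scale. Origin on the dial's axis at deck height; the x axis points from the dial's axis through the middle of the green mark, which lies 36 mm out. The dial is set when its pointer points along this x axis. When the run starts the mark lies 0.5 to 1.4 rad clockwise (seen from above) of the pointer.
- rack: Grey sample rack, a block 136 mm long (its x) x 44 mm wide (its y) x 60 mm high, fixed to the bench; origin on the bench under its centre. Five round holes 19 mm wide and 50 mm deep in one row along x at -48, -24, 0, 24, 48 mm; the tubes stand in the first, third and fifth in any order, their lower ends 10 mm above the bench.
- tube_red: The sample tube with the red cap (the others are blue): 16 mm across, 108 mm long with its cap, about 20 g. Origin at the centre of its lower end, z up along the tube towards the cap. The cap is 20 mm across and is the top 24 mm of the tube (84 to 108 mm above the lower end). It stands loose in the rack with 58 mm of it above the rack.
- tube_red_center (a point): The middle of the red-capped tube on its axis, 54 mm above its lower end and 54 mm below the top of its cap.
- tube_red_foot (a point): Centre of the lower end of the red-capped tube.
- tube_blue_1: Blue-capped tube of the same size in the rack; origin at its lower end. Leave it in the rack.
- tube_blue_2: Another blue-capped tube in the rack; origin at its lower end. Leave it in the rack.
- tray: White tray that holds the bottles, fixed, between the rack and the mixer: 300 mm long (its x) x 78 mm wide x 30 mm high, floor 4 mm thick; origin on the bench under its centre.
- bottle_1: Capped amber reagent bottle standing loose in the tray: 54 mm across, 115 mm high, its top 119 mm above the bench. Origin at the centre of its underside.
- bottle_2: White reagent bottle with an orange cap in the tray, same size and origin.
- bottle_3: Another amber reagent bottle in the tray, same size and origin.
- tip_box: Blue box of pipette tips, 85 x 120 x 63 mm high, loose on the bench; origin under its centre. Bystander.
- jar: White jar with a yellow lid, 64 mm across, 75 mm high, loose on the bench; origin under its centre. Bystander.
- timer: Flat white bench timer, 65 x 65 x 18 mm, loose on the bench; origin under its centre. Bystander.

How it is judged:
On the way, in this order (a step that is already met when the one before it is completed fails the run):
1. the dial's pointer is at the green mark (angle between the x axis of dial_grip and the x axis of speed_mark, either way round below 0.14 rad and x of dial_pointer in the frame of speed_mark above 0.01 m), for 0.3 s.
2. the red-capped tube is lifted out of the rack, higher than the bottles (height (world z) of tube_red_foot above 0.121 m), for 0.1 s.
At the end, for the whole second after the job is handed in: The dial's pointer is within 0.14 rad (8 degrees) of the green mark; the red-capped tube is held in the fingers and touches nothing of the mixer, its lower end 3 to 20 mm above the plane of the cup's rim and within 8 mm of the cup's centre line, upright within 0.12 rad and still (under 20 mm/s) (all of step 1 and horizontal distance between tube_red_foot and cup_mouth below 0.008 m and z of tube_red_foot in the frame of cup_mouth between 0.003 and 0.02 m and angle between tube_red's own z axis and vertical below 0.12 rad and linear speed of tube_red below 0.02 m/s and contact force between the fingers and tube_red above 1 N and contact force between tube_red and mixer below 0.2 N); the arm keeps its last pose, push and grip.
It fails at once if the red-capped tube touches the mixer (contact force between tube_red and mixer above 0.5 N).
It fails at once if the tube crosses the line of bottles lower than their tops (y of tube_red_foot in the frame of tray between -0.025 and 0.025 m and height (world z) of tube_red_foot below 0.119 m).
It fails at once if a blue-capped tube is moved more than 15 mm (distance of any of tube_blue_1, tube_blue_2 from where it was at the start of the episode above 0.015 m).
It fails at once if a reagent bottle is pushed more than 20 mm or tipped ((distance of bottle_1 from where it was at the start of the episode above 0.02 m or angle between bottle_1's own z axis and vertical above 0.3 rad) or (distance of bottle_2 from where it was at the start of the episode above 0.02 m or angle between bottle_2's own z axis and vertical above 0.3 rad) or (distance of bottle_3 from where it was at the start of the episode above 0.02 m or angle between bottle_3's own z axis and vertical above 0.3 rad)).
It fails at once if the tip box, jar or timer is pushed more than 20 mm or tipped ((distance of tip_box from where it was at the start of the episode above 0.02 m or angle between tip_box's own z axis and vertical above 0.3 rad) or (distance of jar from where it was at the start of the episode above 0.02 m or angle between jar's own z axis and vertical above 0.3 rad) or (distance of timer from where it was at the start of the episode above 0.02 m or angle between timer's own z axis and vertical above 0.3 rad)).
It also fails if it takes over 54 s, if anything falls off the work surface, if the arm or the gripper's body presses on something with over 40 N, if the wrist force passes 120 N, or if a joint passes its speed limit or range.

## Robot

A 6-joint arm with a two-finger parallel gripper is mounted at the origin on the work surface. World frame = base frame: x ahead of the robot, y to its left, z up, the work surface at z = 0. Lengths are in m, angles in rad, forces in N, time in s.
With the tool pointing down it reaches from about 0.35 to 0.85 m from the base axis. Payload 8.1 kg.
Tool frame: the origin (TCP) lies at the very end of the fingers, on their centre line; the grasp point (between the pads) lies 19 mm behind it; x points along the fingers, y is the direction in which the jaws open and shut, and the axes are right-handed (so a half turn about x gives the same grasp; the last joint's range is limited). The gripper opens to 93 mm and grips with 3 to 60 N. Pads are 15 mm wide; open, the fingers measure 128 mm over their backs; the gripper's body (75 mm by 188 mm) begins 65 mm behind the grasp point.
Start: joints at [1.198, 0.13, 1.488, -0, 1.523, -0.085], TCP at [0.17, 0.575, 0.219] pointing down, gripper open.
Joint ranges: [-2.96, 2.96], [-0.89, 2.26], [0.02, 2.5], [-1.34, 4.48], [0, 2.73], [-2.66, 2.66]. Speed limits (rad/s): [2.39, 2.39, 2.79, 3.14, 3.14, 3.14].

## Interface

Orientations are given as a rotation vector (axis times angle).
In Python, from plant import * gives the robot as it stands. The module is installed in compiled form; this text tells all that it offers.
- The arm moves only by the tool apply_moves, never from a script. Its argument "series" is a list of rows, each an object with "jaw": the gripper's target within -1 to 1 (shut at 1, half-way at 0, fully open at -1); "linear": the shift along the tool's x, y, z normalised to -1 to 1, where 1 is 0.6 m, a list of three; "roll": the turn about the tool's x normalised to -1 to 1, where 1 is 30 degrees. A call has 1 to 20 rows; each row is the pose to reach, as a shift and turn from the pose measured when the call began, along the tool's axes at that moment; what a row does not reach only later rows make up. A row lasts 1/8 s, in which the tool goes at most 62.5 mm and 10.7 degrees, less where a joint would pass 70% of its speed; a pose out of reach is approached as far as the arm can. A call with a number of a shift or a turn outside -1 to 1 is refused whole. A call with a gripper value outside its range is refused whole. The fingers move at their own pace and stop on an object; "force" is the grip in N (left out, the last holds). Time passes only in rows, so rows that repeat a pose let the fingers close. It gives the time, the measured TCP pose, the force and the opening at its end, in the units of the state.
- read_state(): the state, without advancing time (a new reading comes with each control period).
- read_camera(name): name is "scene" or "top" or "wrist"; returns a dict with "pixels" (384x512x3 uint8, blue, green, red), "intrinsics" (3x3 intrinsics, pixels), "rvec" (rotation vector, rad) and "tvec" (3), from world to camera coordinates, as OpenCV has them; the wrist camera has in their place "tool_from_camera" (4x4, takes a point from camera to tool coordinates, whose origin is the TCP and whose axes are the tool frame's). Camera axes: x right, y down, z forward; pixel columns grow to the right and rows downward; lengths in m; the calibration is good to about 2 mm. A picture is of the moment at which its call begins: read the wrist's pose just before it. There is no depth.
- close_job(): hands the job in, once; it reports no verdict.
The state is a dict: "t": time; "q": joint angles; "dq": joint speeds; "joint_torque": joint torques, N m; "tool_pos": TCP position; "orientation": TCP orientation; "force": force on the tool from outside, world axes, zero at the start; "wrist_torque": the same for the moment, N m; "opening": finger opening in m.
Only numpy, scipy, OpenCV 4.12 (cv2) and the standard library are available. Lean on these libraries where they do the work, as an engineer would, in place of code of your own. Each camera call takes 0.05 s, during which the arm holds its last target. There are 200 camera calls.

## Working session

There is one attempt and no reset: what is moved stays moved. The work goes in short steps, Python scripts to look and compute and a tool call to move; the robot and the scene stay as the last step left them, time stands still between calls to the robot, and variables do not carry over. Pictures are saved under pics/ and viewed, about 8 in all and at most 12, crops included, and the job is handed in when it is done.

Besides the shell and the picture viewer there is one more tool, called after ">>>" as name(argument=value, ...), one argument or row to a line, values as JSON. apply_moves: Moves the arm, as the interface text tells. Its arguments: {"type":"object","properties":{"series":{"type":"array"},"force":{"type":"number"}},"required":["series"]}

```bash
mkdir -p pics; cat > h.py <<'E'
from plant import *
import numpy as np, cv2
from scipy.spatial.transform import Rotation as R
def cam(name):
    s=read_state(); c=read_camera(name)
    K=np.array(c["intrinsics"],float)
    if name=="wrist":
        T=np.eye(4);T[:3,:3]=R.from_rotvec(s["orientation"]).as_matrix();T[:3,3]=s["tool_pos"]
        W=T@np.array(c["tool_from_camera"]); 
    else:
        W=np.eye(4);r=R.from_rotvec(np.ravel(c["rvec"])).as_matrix();W[:3,:3]=r.T;W[:3,3]=-r.T@np.ravel(c["tvec"])
    return np.array(c["pixels"]),K,W
def save(name,f):
    p,K,W=cam(name);cv2.imwrite(f"pics/{f}.png",p);np.savez(f"pics/{f}.npz",K=K,W=W)
def load(f):
    d=np.load(f"pics/{f}.npz");return d["K"],d["W"]
def ray(f,u,v,z):
    K,W=load(f);d=W[:3,:3]@np.linalg.inv(K)@[u,v,1];o=W[:3,3];return o+d*(z-o[2])/d[2]
def proj(f,P):
    K,W=load(f);p=K@(W[:3,:3].T@(np.array(P)-W[:3,3]));return p[:2]/p[2]
def crop(f,u0,v0,u1,v1,k,out):
    cv2.imwrite(f"pics/{out}.png",cv2.resize(cv2.imread(f"pics/{f}.png")[v0:v1,u0:u1],None,fx=k,fy=k,interpolation=cv2.INTER_CUBIC))
E
python3 - <<'E'
from h import *
save("top","top");save("scene","scene");save("wrist","wrist")
s=read_state()
for k in s:print(k,np.round(s[k],4))
for f in("top","scene","wrist"):print(load(f)[1].round(3),load(f)[0][0,0])
a=cv2.imread("pics/top.png");cv2.imwrite("pics/top_b.png",cv2.resize(a,(800,600),interpolation=cv2.INTER_CUBIC))
E
```

```text
t 0.15
q [ 1.1976  0.131   1.489  -0.      1.523  -0.0854]
dq [ 0.0002 -0.0031 -0.0035 -0.0016  0.0003 -0.0005]
joint_torque [ 4.00000e-04 -5.60478e+01 -4.92333e+01  7.68000e-02  3.09000e-02
 -1.00000e-04]
tool_pos [0.1701 0.5749 0.2179]
orientation [ 0.2249  1.5593 -0.227 ]
force [ 0.3708 -0.353  -0.3157]
wrist_torque [ 0.0064 -0.0136 -0.0537]
opening 0.093
[[-0.00e+00 -9.85e-01  1.71e-01  3.29e-01]
 [-1.00e+00 -1.00e-03 -6.00e-03  6.70e-02]
 [ 6.00e-03 -1.71e-01 -9.85e-01  1.53e+00]
 [ 0.00e+00  0.00e+00  0.00e+00  1.00e+00]] 482.8013369535427
[[ 0.775  0.452 -0.442  1.104]
 [ 0.632 -0.575  0.52  -0.58 ]
 [-0.019 -0.682 -0.731  1.009]
 [ 0.     0.     0.     1.   ]] 444.6860997811388
[[ 0.283  0.918  0.279  0.092]
 [ 0.959 -0.271 -0.083  0.599]
 [-0.     0.292 -0.957  0.383]
 [ 0.     0.     0.     1.   ]] 326.53953901516144
```

View pics/top_b.png

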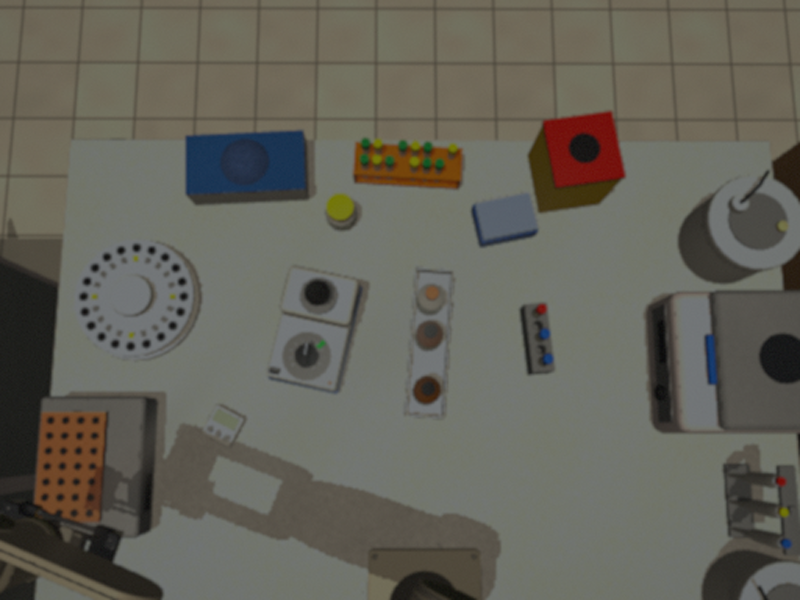

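View pics/scene.png

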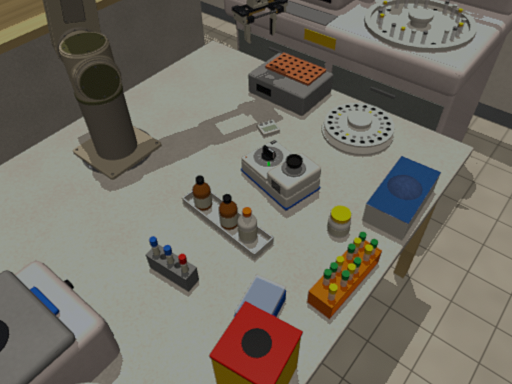

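The overhead view shows the mixer at about (315,328) of 800x600, the dial at (306,355), the green mark at (321,344), the rack at (538,338) with the red cap at (541,309), and the bottles near x≈430. The scene view agrees. I'll enlarge the area that matters.

```bash
python3 - <<'E'
from h import *
crop("top",165,160,245,260,6,"c1");crop("top",255,165,365,275,6,"c2")
a=cv2.imread("pics/c1.png");b=cv2.imread("pics/c2.png")
cv2.imwrite("pics/c1.png",np.clip(a*1.6,0,255))
# hue blobs
im=cv2.imread("pics/top.png");h=cv2.cvtColor(im,cv2.COLOR_BGR2HSV)
def blob(n,lo,hi,u0,v0,u1,v1):
    m=np.zeros(im.shape[:2],np.uint8);m[v0:v1,u0:u1]=cv2.inRange(h,lo,hi)[v0:v1,u0:u1]
    c=cv2.connectedComponentsWithStats(m)
    for s,q in zip(c[2][1:],c[3][1:]):
        if s[4]>5:print(n,s,q.round(1))
blob("green",(45,120,60),(80,255,255),165,160,245,260)
blob("red",(0,150,60),(6,255,255),330,180,365,245)
blob("blue",(100,150,60),(125,255,255),330,180,365,245)
E
```

```text
green [203 218   5   4  10] [205.1 219.8]
red [343 195   6   6  28] [346.  197.4]
blue [346 211   5   6  25] [348.  213.4]
blue [348 227   5   6  26] [350.  229.3][ WARN:0@1.126] global loadsave.cpp:1063 imwrite_ Unsupported depth image for selected encoder is fallbacked to CV_8U.
```

View pics/c1.png

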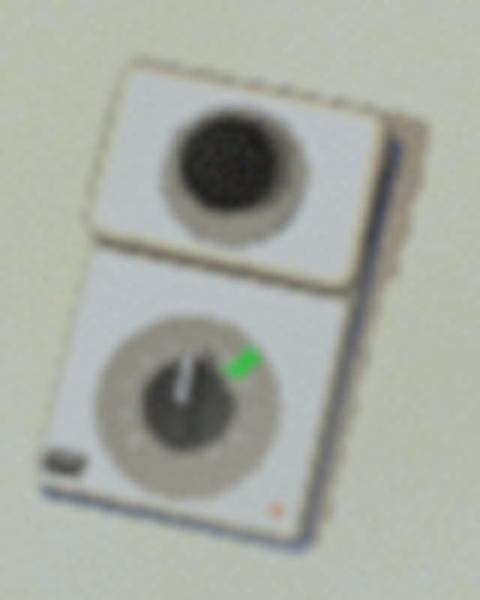

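View pics/c2.png

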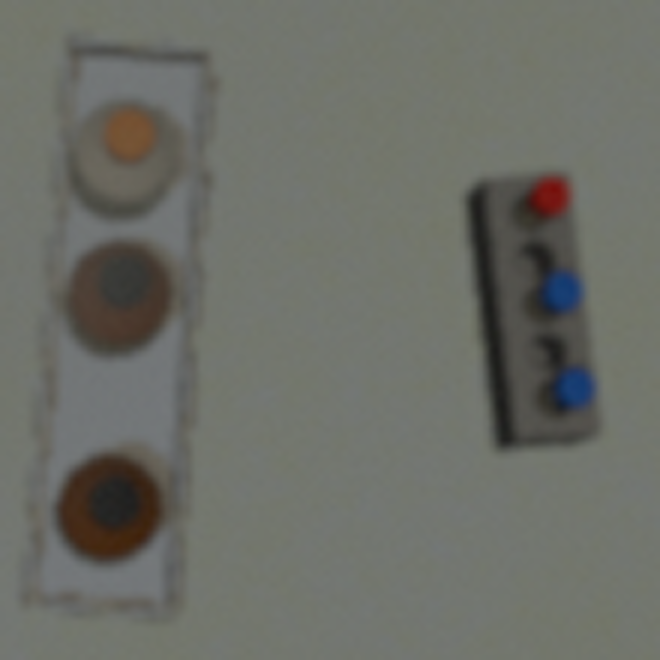

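The crops show the dial centre at crop (188,406), its pointer pointing nearly straight up, and the green mark at (242,362), up and to the right. The cup mouth is at (228,162), and the red tube is at one end of the rack.

```bash
python3 - <<'E'
from h import *
P=lambda u,v:(165+(u+.5)/6-.5,160+(v+.5)/6-.5)
Q=lambda u,v:(255+(u+.5)/6-.5,165+(v+.5)/6-.5)
sc=ray("top",*P(188,406),.07);cup=ray("top",*P(228,162),.14);g=ray("top",*P(242,362),.0705)
print("dial",sc,"cup",cup,"green",g)
for n,c in dict(TL=(132,60),TR=(385,115),BL=(95,240),BR=(345,292)).items():print(n,ray("top",*P(*c),.104))
for n,c in dict(BL=(42,487),BR=(300,543)).items():print(n,ray("top",*P(*c),.07))
p0=ray("top",*P(182,402),.1025);p1=ray("top",*P(191,354),.1025)
yaw=lambda d:np.arctan2(d[1],d[0])
print("mixer yaw",yaw(cup-sc),"dist",np.hypot(*(cup-sc)[:2]),"pointer yaw",yaw(p1-p0),"green yaw",yaw(g-sc),np.linalg.norm(g-sc))
r=ray("top",346,197.4,.118);b1=ray("top",348,213.4,.118);b2=ray("top",350,229.3,.118)
print("caps",r,b1,b2,"rack yaw",yaw(r-b2))
for n,c in dict(o=(130,135),m=(123,278),a=(115,500)).items():print(n,ray("top",*Q(*c),.119))
s=read_state();print(R.from_rotvec(s["orientation"]).as_matrix().round(3))
E
```

```text
dial [0.4766665  0.22836585 0.07      ] cup [0.5889431  0.20346177 0.14      ] green [0.49895324 0.20142698 0.0705    ]
TL [0.64788244 0.25618219 0.104     ]
TR [0.61973972 0.12861405 0.104     ]
BL [0.55610903 0.27251147 0.104     ]
BR [0.53002251 0.14777899 0.104     ]
BL [0.43584659 0.30088242 0.07      ]
BR [0.40784872 0.17094668 0.07      ]
mixer yaw -0.2182761365060505 dist 0.11500542830813142 pointer yaw -0.1655401255423991 green yaw -0.8796246580457608 0.03496643593885543
caps [ 0.56071471 -0.2202964   0.118     ] [ 0.51287422 -0.22459428  0.118     ] [ 0.46586811 -0.22885392  0.118     ] rack yaw 0.08998122561306769
o [ 0.59151844 -0.01344821  0.119     ]
m [ 0.52004051 -0.00936504  0.119     ]
a [ 0.41145486 -0.00455314  0.119     ]
[[-0.     0.284  0.959]
 [-0.001  0.959 -0.284]
 [-1.    -0.001 -0.   ]]
```

>>> apply_moves(
  series=[
    {"jaw":0.2,"linear":[0,-0.409,0.655],"roll":-0.23},
    {"jaw":0.2,"linear":[0,-0.409,0.655],"roll":-0.23},
    {"jaw":0.2,"linear":[0,-0.409,0.655],"roll":-0.23},
    {"jaw":0.2,"linear":[0,-0.409,0.655],"roll":-0.23},
    {"jaw":0.2,"linear":[0,-0.409,0.655],"roll":-0.23},
    {"jaw":0.2,"linear":[0,-0.409,0.655],"roll":-0.23},
    {"jaw":0.2,"linear":[0,-0.409,0.655],"roll":-0.23},
    {"jaw":0.2,"linear":[0,-0.409,0.655],"roll":-0.23},
    {"jaw":0.2,"linear":[0,-0.409,0.655],"roll":-0.23},
    {"jaw":0.2,"linear":[0,-0.409,0.655],"roll":-0.23},
    {"jaw":0.2,"linear":[0,-0.409,0.655],"roll":-0.23},
    {"jaw":0.2,"linear":[0,-0.409,0.655],"roll":-0.23},
  ],
)

```text
t: 1.65
tool_pos: [0.4768, 0.2289, 0.2182]
orientation: [0.129, 1.567, -0.131]
force: [0.6, -0.7, 0.1]
opening: 0.037
```

```bash
python3 - <<'E'
from h import *
save("wrist","w1");a=cv2.imread("pics/w1.png")
cv2.imwrite("pics/w1b.png",np.clip(cv2.resize(a,(800,600),interpolation=cv2.INTER_CUBIC)*1.4,0,255).astype(np.uint8))
s=read_state();print(s["t"],s["tool_pos"],s["opening"],R.from_rotvec(s["orientation"]).as_matrix().round(3))
for P in([.4767,.2284,.07],[.499,.2014,.07],[.589,.2035,.14]):print(proj("w1",P)*800/512)
E
```

```text
1.7 [0.47684808 0.2288015  0.21817298] 0.037319263486617966 [[-0.     0.165  0.986]
 [-0.001  0.986 -0.165]
 [-1.    -0.001 -0.   ]]
[402.95328853 272.69613571]
[367.64792436 312.10751047]
[391.88913934 499.13383732]
```

View pics/w1b.png

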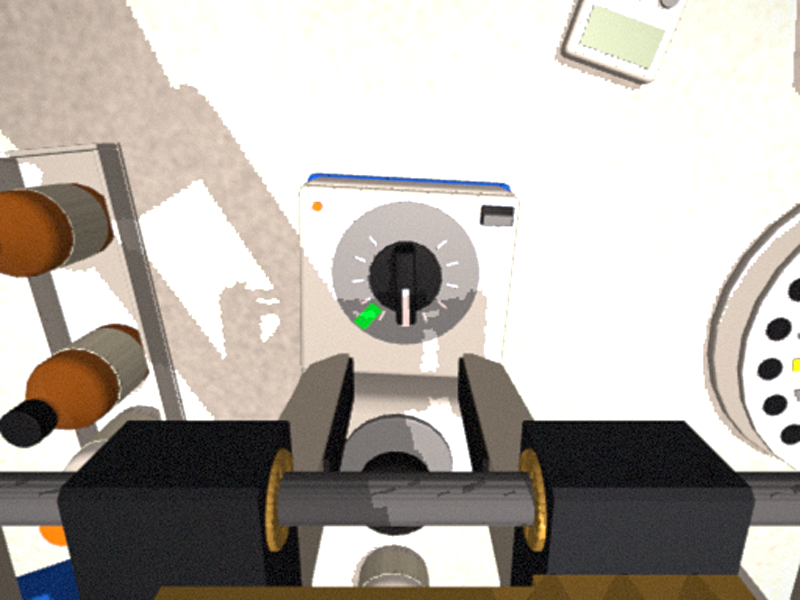

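The wrist view (800x600) shows the scale centre at about (405,273), the green mark at (369,316), and the bar running from (404,243) to (406,325) with the white pointer at its lower end. I'll get the exact values from these.

```bash
python3 - <<'E'
from h import *
k=512/800;f=lambda u,v,z:ray("w1",(u+.5)*k-.5,(v+.5)*k-.5,z)
yaw=lambda d:np.arctan2(d[1],d[0])
im=cv2.imread("pics/w1.png");h=cv2.cvtColor(im,cv2.COLOR_BGR2HSV);m=cv2.inRange(h,(45,120,60),(80,255,255));m[:, :200]=0;m[230:]=0
M=cv2.moments(m,True);gu,gv=M["m10"]/M["m00"],M["m01"]/M["m00"];print("green px",gu/k,gv/k)
g=ray("w1",gu,gv,.0705)
c=f(405.5,273,.07); b0=f(404,243,.1025);b1=f(406,325,.1025)
print("scale",c,"green",g,"gyaw",yaw(g-c),np.linalg.norm((g-c)[:2]),"bar mid",(b0+b1)/2,"baryaw",yaw(b1-b0),np.linalg.norm(b1-b0))
E
```

```text
green px 367.2177419354839 315.3528225806451
scale [0.47695049 0.22981587 0.07      ] green [0.50098203 0.20077783 0.0705    ] gyaw -0.8794581301477837 0.037692476598835234 bar mid [0.47560747 0.22977013 0.1025    ] baryaw -0.14166995742184885 0.04881785120497274
```

>>> apply_moves(
  series=[
    {"jaw":0.2,"linear":[0.1,0,0],"roll":0},
    {"jaw":0.2,"linear":[0.18,0,0],"roll":0},
    {"jaw":0.2,"linear":[0.225,0,0],"roll":0},
    {"jaw":0.2,"linear":[0.225,0,0],"roll":0},
    {"jaw":0.8,"linear":[0.225,0,0],"roll":0},
    {"jaw":1,"linear":[0.225,0,0],"roll":0},
    {"jaw":1,"linear":[0.225,0,0],"roll":0},
    {"jaw":1,"linear":[0.225,0,0],"roll":0},
  ],
  force=12,
)

```text
t: 2.7
tool_pos: [0.4773, 0.2284, 0.0843]
orientation: [0.129, 1.566, -0.131]
force: [-1.8, -3.3, 5.5]
opening: 0.012
```

Gripped at a 12 mm opening, which matches the bar thickness. Next I'll turn it 0.714 rad clockwise (40.9°) in two calls.

>>> apply_moves(
  series=[
    {"jaw":1,"linear":[0,0,0],"roll":0.2},
    {"jaw":1,"linear":[0,0,0],"roll":0.4},
    {"jaw":1,"linear":[0,0,0],"roll":0.6},
    {"jaw":1,"linear":[0,0,0],"roll":0.8},
    {"jaw":1,"linear":[0,0,0],"roll":0.8},
    {"jaw":1,"linear":[0,0,0],"roll":0.8},
  ],
)

```text
t: 3.45
tool_pos: [0.4774, 0.2286, 0.0843]
orientation: [0.456, 1.521, -0.457]
force: [0.8, 1.6, -1.6]
opening: 0.0119
```

```bash
python3 - <<'E'
from h import *
s=read_state();m=R.from_rotvec(s["orientation"]).as_matrix();y=np.arctan2(m[1,2],m[0,2]);print(y,np.degrees(y+.88)/30,s["tool_pos"],s["opening"],s["force"],s["q"])
E
```

```text
-0.5826215456075171 0.5679510118270968 [0.47737107 0.22861422 0.08433125] 0.011876026764777215 [ 0.77226302  1.59559127 -1.55690969] [ 3.50720659e-01  4.70098722e-02  1.82891438e+00 -1.43125698e-03
  1.26519098e+00 -6.37023529e-01]
```

>>> apply_moves(
  series=[
    {"jaw":1,"linear":[0,0,0],"roll":0.2},
    {"jaw":1,"linear":[0,0,0],"roll":0.4},
    {"jaw":1,"linear":[0,0,0],"roll":0.57},
    {"jaw":1,"linear":[0,0,0],"roll":0.57},
    {"jaw":1,"linear":[0,0,0],"roll":0.57},
    {"jaw":0.2,"linear":[0,0,0],"roll":0.57},
    {"jaw":0.2,"linear":[0,0,0],"roll":0.57},
    {"jaw":0.2,"linear":[0,0,0],"roll":0.57},
    {"jaw":0.2,"linear":[-0.08,0,0],"roll":0.57},
    {"jaw":0.2,"linear":[-0.18,0,0],"roll":0.57},
    {"jaw":0.2,"linear":[-0.25,0,0],"roll":0.57},
    {"jaw":0.2,"linear":[-0.25,0,0],"roll":0.57},
  ],
)

```text
t: 4.95
tool_pos: [0.4796, 0.2296, 0.2394]
orientation: [0.691, 1.452, -0.683]
force: [0.5, 1.1, 0.7]
opening: 0.0375
```

```bash
python3 - <<'E'
from h import *
save("wrist","w2");a=cv2.imread("pics/w2.png")
P=proj("w2",[.477,.2292,.07]).astype(int);print(P);u,v=P
crop("w2",u-60,v-60,u+60,v+60,5,"w2c")
s=read_state();m=R.from_rotvec(s["orientation"]).as_matrix();y=np.arctan2(m[1,2],m[0,2]);print(y,s["tool_pos"],m.round(4))
E
```

```text
[254 168]
-0.8808923739584815 [0.47834882 0.22913711 0.23639739] [[ 4.700e-03  7.713e-01  6.365e-01]
 [ 2.000e-04  6.365e-01 -7.713e-01]
 [-1.000e+00  3.800e-03  2.800e-03]]
```

View pics/w2c.png

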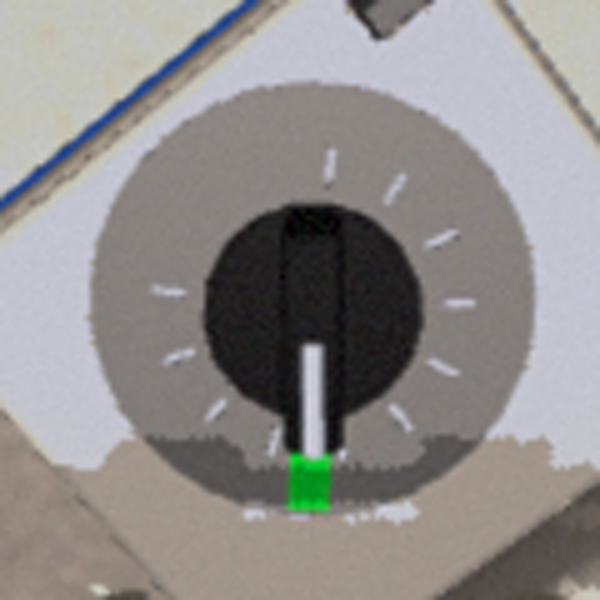

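The white pointer runs straight down into the green mark, with the bar from (313,215) to (313,455) and the mark at (309,483) of the crop, so the dial is set. Next is the tube.

>>> apply_moves(
  series=[
    {"jaw":0,"linear":[0,-0.369,0.665],"roll":-1},
    {"jaw":0,"linear":[0,-0.369,0.665],"roll":-1},
    {"jaw":0,"linear":[0,-0.369,0.665],"roll":-1},
    {"jaw":0,"linear":[0,-0.369,0.665],"roll":-1},
    {"jaw":0,"linear":[0,-0.369,0.665],"roll":-1},
    {"jaw":0,"linear":[0,-0.369,0.665],"roll":-1},
    {"jaw":0,"linear":[0,-0.369,0.665],"roll":-1},
    {"jaw":0,"linear":[0,-0.369,0.665],"roll":-1},
    {"jaw":0,"linear":[0,-0.369,0.665],"roll":-1},
    {"jaw":0,"linear":[0,-0.369,0.665],"roll":-1},
    {"jaw":0,"linear":[0,-0.369,0.665],"roll":-1},
    {"jaw":0,"linear":[0,-0.369,0.665],"roll":-1},
    {"jaw":0,"linear":[0,-0.369,0.665],"roll":-1},
  ],
)

```text
t: 6.62
tool_pos: [0.5617, -0.2188, 0.2369]
orientation: [0.28, 1.548, -0.279]
force: [-0.4, -0.6, -0.1]
opening: 0.0466
```

>>> apply_moves(
  series=[
    {"jaw":0,"linear":[0,0,0],"roll":-0.3},
    {"jaw":0,"linear":[0,0,0],"roll":-0.6},
    {"jaw":0,"linear":[0,0,0],"roll":-0.85},
    {"jaw":0,"linear":[0,0,0],"roll":-0.85},
    {"jaw":0,"linear":[0,0,0],"roll":-0.85},
  ],
)

```text
t: 7.25
tool_pos: [0.5617, -0.2187, 0.237]
orientation: [-0.068, 1.565, 0.067]
force: [-0.0, -0.5, 0.1]
opening: 0.0465
```

```bash
python3 - <<'E'
from h import *
save("wrist","w3");a=cv2.imread("pics/w3.png")
cv2.imwrite("pics/w3b.png",np.clip(cv2.resize(a,(800,600),interpolation=cv2.INTER_CUBIC)*1.2,0,255).astype(np.uint8))
print(proj("w3",[.561,-.220,.118])*800/512)
s=read_state();m=R.from_rotvec(s["orientation"]).as_matrix();y=np.arctan2(m[1,2],m[0,2]);print(y,s["tool_pos"],m.round(4),s["opening"])
E
```

```text
[401.48310614 282.41720353]
0.08652373315473914 [ 0.56169111 -0.21870597  0.23700533] [[ 5.200e-03 -8.640e-02  9.962e-01]
 [ 0.000e+00  9.963e-01  8.640e-02]
 [-1.000e+00 -4.000e-04  5.100e-03]] 0.0467386368351542
```

View pics/w3b.png

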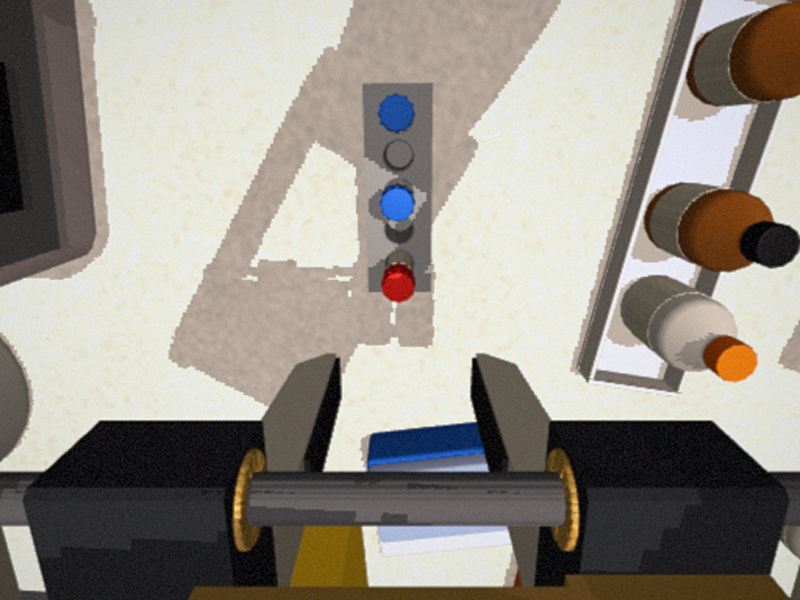

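The red cap top is at about (398,285), against a prediction of (401,282). That puts the tube near (0.562, -0.221), with jaws straddling the rack's width and the blue tubes clear. I'll descend and grip the cap.

>>> apply_moves(
  series=[
    {"jaw":0,"linear":[0.08,-0.004,0],"roll":0},
    {"jaw":0,"linear":[0.16,-0.004,0],"roll":0},
    {"jaw":0,"linear":[0.22,-0.004,0],"roll":0},
    {"jaw":0,"linear":[0.25,-0.004,0],"roll":0},
    {"jaw":0,"linear":[0.25,-0.004,0],"roll":0},
    {"jaw":0.3,"linear":[0.25,-0.004,0],"roll":0},
    {"jaw":0.6,"linear":[0.25,-0.004,0],"roll":0},
    {"jaw":1,"linear":[0.25,-0.004,0],"roll":0},
    {"jaw":1,"linear":[0.25,-0.004,0],"roll":0},
    {"jaw":1,"linear":[0.25,-0.004,0],"roll":0},
    {"jaw":1,"linear":[0.25,-0.004,0],"roll":0},
  ],
  force=20,
)

```text
t: 8.68
tool_pos: [0.5634, -0.2215, 0.088]
orientation: [-0.069, 1.563, 0.067]
force: [-0.8, 0.1, 4.8]
opening: 0.0184
```

>>> apply_moves(
  series=[
    {"jaw":1,"linear":[-0.02,0,0],"roll":0},
    {"jaw":1,"linear":[-0.05,0,0],"roll":0},
    {"jaw":1,"linear":[-0.09,0,0],"roll":0},
    {"jaw":1,"linear":[-0.13,0,0],"roll":0},
    {"jaw":1,"linear":[-0.17,0,0],"roll":0},
    {"jaw":1,"linear":[-0.21,0,0],"roll":0},
    {"jaw":1,"linear":[-0.24,0,0],"roll":0},
    {"jaw":1,"linear":[-0.265,0,0],"roll":0},
    {"jaw":1,"linear":[-0.265,0,0],"roll":0},
    {"jaw":1,"linear":[-0.265,0,0],"roll":0},
  ],
)

```text
t: 9.93
tool_pos: [0.5619, -0.2211, 0.246]
orientation: [-0.068, 1.564, 0.068]
force: [-0.9, -0.3, -0.5]
opening: 0.0182
```

```bash
python3 - <<'E'
from h import *
save("scene","s4");save("wrist","w4")
s=read_state();m=R.from_rotvec(s["orientation"]).as_matrix();T=s["tool_pos"];print(T,m.round(4),s["opening"],s["t"])
foot=T-[0,0,.077];top=T+[0,0,.031]
a,b=proj("s4",foot),proj("s4",top);print(a,b);print("w",proj("w4",foot),proj("w4",top))
u,v=((a+b)/2).astype(int)
c1=cv2.resize(cv2.imread("pics/s4.png")[v-50:v+50,u-40:u+40],None,fx=5,fy=5,interpolation=cv2.INTER_CUBIC)
w=cv2.imread("pics/w4.png")[180:330,200:320];c2=cv2.resize(w,(400,500),interpolation=cv2.INTER_CUBIC)
print(u,v);cv2.imwrite("pics/c4.png",np.hstack([c1,c2]))
E
```

```text
[ 0.56177328 -0.22106857  0.24567836] [[ 4.900e-03 -8.640e-02  9.963e-01]
 [ 2.000e-04  9.963e-01  8.640e-02]
 [-1.000e+00 -2.000e-04  4.900e-03]] 0.018582495505485706 10.025
[178.37069961 242.21196435] [171.21206997 212.43404211]
w [258.21295854 196.4654893 ] [257.58389422 270.5429473 ]
174 227
```

View pics/c4.png

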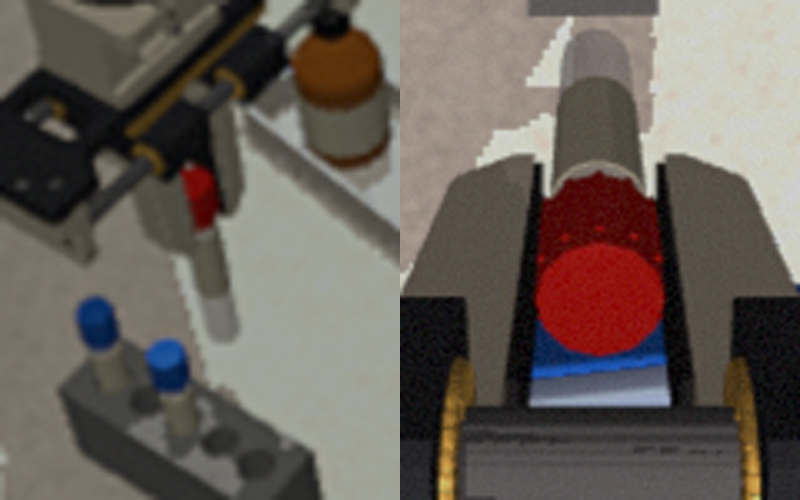

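The tube is out of the rack, centred between the pads and upright. The cap top is at (601,298) of the right panel with the pad mid-line at 599, and the foot matches its predicted position to within about 1 mm sideways. The blue tubes are undisturbed. I'll carry it across at a foot height of about 0.167 m.

>>> apply_moves(
  series=[
    {"jaw":1,"linear":[0,0.03,0.005],"roll":0},
    {"jaw":1,"linear":[0,0.08,0.012],"roll":0},
    {"jaw":1,"linear":[0,0.14,0.021],"roll":0},
    {"jaw":1,"linear":[0,0.2,0.03],"roll":0},
    {"jaw":1,"linear":[0,0.26,0.039],"roll":0},
    {"jaw":1,"linear":[0,0.32,0.048],"roll":0},
    {"jaw":1,"linear":[0,0.38,0.057],"roll":0},
    {"jaw":1,"linear":[0,0.44,0.066],"roll":0},
    {"jaw":1,"linear":[0,0.5,0.075],"roll":0},
    {"jaw":1,"linear":[0,0.56,0.085],"roll":0},
    {"jaw":1,"linear":[0,0.62,0.094],"roll":0},
    {"jaw":1,"linear":[0,0.66,0.1],"roll":0},
    {"jaw":1,"linear":[0,0.69,0.104],"roll":0},
    {"jaw":1,"linear":[0,0.701,0.106],"roll":0},
    {"jaw":1,"linear":[0,0.701,0.106],"roll":0},
    {"jaw":1,"linear":[0,0.701,0.106],"roll":0},
    {"jaw":1,"linear":[0,0.701,0.106],"roll":0},
  ],
)

```text
t: 12.15
tool_pos: [0.5889, 0.2027, 0.2459]
orientation: [-0.067, 1.565, 0.067]
force: [0.9, -0.6, -0.6]
opening: 0.0184
```

```bash
cat > chk.py <<'E'
from h import *
import sys
n=sys.argv[1]
save("scene","s"+n);save("wrist","w"+n);save("top","t"+n)
s=read_state();m=R.from_rotvec(s["orientation"]).as_matrix();T=s["tool_pos"];print(T,m.round(4),s["opening"],s["t"],s["force"])
foot=T-[0,0,.077];top=T+[0,0,.031]
a,b=proj("s"+n,foot),proj("s"+n,top);print("scene",a,b,"cup",proj("s"+n,[.589,.2035,.14]));print("w",proj("w"+n,foot),proj("w"+n,top),"cup",proj("w"+n,[.589,.2035,.14]),"dial",proj("w"+n,[.4767,.2288,.07]))
u,v=a.astype(int);print(u,v)
c1=cv2.resize(cv2.imread(f"pics/s{n}.png")[v-50:v+50,u-40:u+40],None,fx=5,fy=5,interpolation=cv2.INTER_CUBIC)
c2=cv2.resize(cv2.imread(f"pics/w{n}.png")[100:300,180:340],(400,500),interpolation=cv2.INTER_CUBIC)
cv2.imwrite(f"pics/c{n}.png",np.hstack([c1,c2]))
E
python3 chk.py 5
```

```text
[0.58886687 0.20298444 0.24593571] [[ 4.900e-03 -8.570e-02  9.963e-01]
 [ 2.000e-04  9.963e-01  8.570e-02]
 [-1.000e+00 -3.000e-04  4.900e-03]] 0.018306520351767767 12.3 [-0.2017366  -0.50882531 -0.2186296 ]
scene [293.81463187 151.04328439] [295.71990898 120.41025308] cup [293.48803309 158.52620036]
w [258.51605065 196.44446416] [258.0942839  270.51570077] cup [259.15590701 185.95785747] dial [295.01297704  57.14265603]
293 151
```

View pics/c5.png

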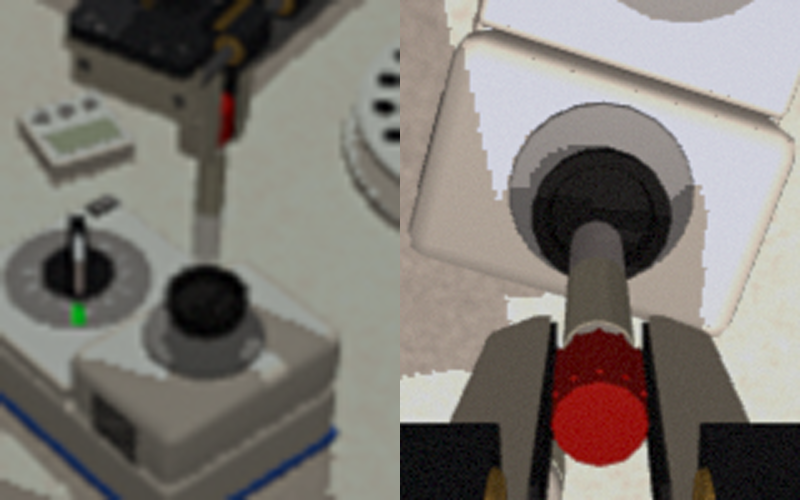

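The wrist view shows the cup rim centre at about (602,214) of the crop, with the tube foot's shadowed end over it. Relative to the tube, this agrees with the top-camera estimate to within 1 mm. The scene view shows the foot just above the cup and the pointer still on green. I'll lower it about 17 mm, slowly.

>>> apply_moves(
  series=[
    {"jaw":1,"linear":[0.005,0.001,0],"roll":0},
    {"jaw":1,"linear":[0.012,0.001,0],"roll":0},
    {"jaw":1,"linear":[0.019,0.001,0],"roll":0},
    {"jaw":1,"linear":[0.025,0.001,0],"roll":0},
    {"jaw":1,"linear":[0.028,0.001,0],"roll":0},
    {"jaw":1,"linear":[0.028,0.001,0],"roll":0},
    {"jaw":1,"linear":[0.028,0.001,0],"roll":0},
    {"jaw":1,"linear":[0.028,0.001,0],"roll":0},
    {"jaw":1,"linear":[0.028,0.001,0],"roll":0},
  ],
)

```text
t: 13.42
tool_pos: [0.589, 0.2036, 0.2293]
orientation: [-0.067, 1.565, 0.067]
force: [-0.2, 0.2, -0.2]
opening: 0.0187
```

```bash
python3 chk.py 6
```

```text
[0.5889367 0.2035754 0.229188 ] [[ 5.000e-03 -8.560e-02  9.963e-01]
 [ 2.000e-04  9.963e-01  8.560e-02]
 [-1.000e+00 -2.000e-04  5.000e-03]] 0.018469130956328794 13.575 [-0.25895741 -0.65481739 -0.94601783]
scene [293.6825448 155.3490633] [295.55883086 125.32784356] cup [293.48803309 158.52620036]
w [258.18499044 196.44400547] [257.55570607 270.53165859] cup [258.127099   191.73973465] dial [296.03761956  55.4277036 ]
293 155
```

View pics/c6.png

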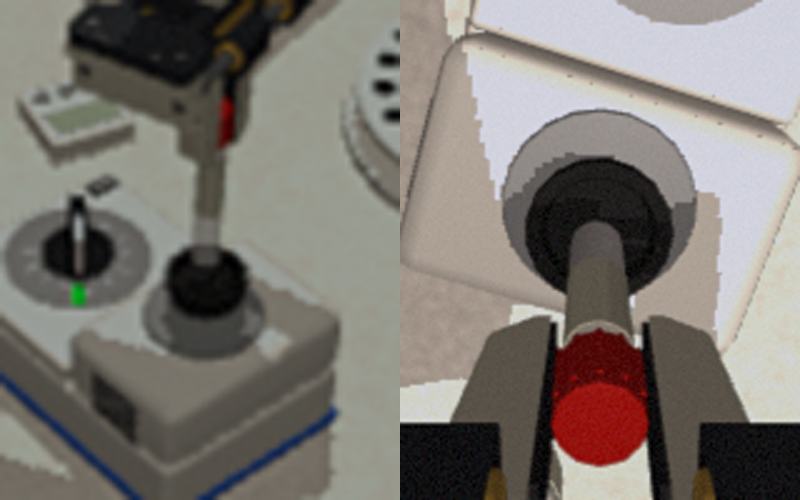

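The tube is centred over the mouth: rim centre (599,230), tube axis (599). It sits clear above the rim with the dial still on green, and there is no contact force. I'll hand the job in.

```bash
python3 -c "
from plant import *
print(close_job())"
```

```text
the job is handed in; nothing more can be done
None
```

The job is handed in. The red-capped tube is still gripped and held over the middle of the mixer's cup, and the dial is set to the green mark. No verdict was reported; the figures below come from my own last checks.

- **Dial:** I turned it about 0.71 rad clockwise. The close-up afterwards showed the pointer running straight into the green mark, and the last scene view still showed it there.
- **Tube:** I gripped it by its cap, lifted it out of the rack and carried it over the bottles with its lower end about 167 mm above the bench.
- **Final hold:**
  - **Position:** The gripper is at (0.589, 0.204, 0.229), which puts the tube's lower end about 10–12 mm above the rim and within about 2 mm of the cup's centre line.
  - **Steadiness:** The tube is upright, with the tool tilted only about 0.005 rad. Force on the tool was about 1 N, with no sign of contact.
- **Small disagreements:**
  - The fingers closed to 18.5 mm on a cap given as 20 mm, but the tube did not slip.
  - The wrist camera read about 2 px to one side, so I compared tube and cup within the same picture.
  - The scene camera suggested the lower end could be up to about 3 mm lower than I calculated, which is still inside the allowed range.

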